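# Trip-test the guard relay and present the test plate to the proximity sensor

### The job

Check the proximity sensor's safety channel: press the guard relay's test button so that its lever drops, then lift the lever all the way back up until it stays there by itself. Next pick up the rectangular test plate (not the round one) by its grip, carry it over the fences and the sensor's guard frame without knocking it against them, and lower it inside the frame to hover level about one centimetre above the sensor's face, centred on it and lined up with its long side. Finish while still holding the plate there, still and touching nothing else, with the round plate and the rest of the bench left where they were.

Things in the scene. Friction and masses are not known exactly. Their poses are not given: they have to be found in the camera images.
- relay: guard relay: grey housing on a brown MDF base 140 x 180 x 12, fixed to the bench. Origin: centre of the underside of the base. Its front faces -x of its frame, y to its left, z up. Top of the housing 82 above the bench. Black test button on the top at (-40, -33); steel lever with black cross-bar in the recess of the front at y = +38. Stands left or right on the bench
- relay_button (a joint): test button travel in m: 0 out, 0.008 fully pressed (straight down). Spring: 1 N to start, 5 N fully down; the lever is tipped over when it is 5 to 6 mm down, so press it fully
- button_top (a point): centre of the top of the test button, a round black cap 28 in diameter, 96 above the bench when out, standing 14 above the housing
- relay_lever (a joint): lever angle in rad: 0 = fully up (leaning 0.2 rad back from vertical, towards +x of the relay, against its stop), 1.75 = dropped, about level, pointing to the relay's front (-x). It balances at 0.2: below that it falls home by itself, above it drops under its own weight (120 g). The hinge is almost free
- lever_hinge (a point): the lever's hinge axis (along y of the relay), 72 above the bench; axes as the relay's. The lever's bar centre is 75 from here, at angle a in the relay's frame at x = 75 sin(0.2 - a), z = 75 cos(0.2 - a)
- lever_bar (a point): centre of the black round cross-bar at the lever's end: 16 in diameter, 32 long along the relay's y. It can be pinched at its two ends from above, the fingers closing along the relay's y, and turns between the fingers as the lever swings
- sensor: proximity sensor unit, fixed to the bench: MDF base 180 x 140 x 12, black and aluminium sensor block in the middle, and a guard frame of 8 mm steel bars round it. Origin: centre of the underside; x along the long side. Bars' centre lines form a rectangle 140 (x) by 100 (y), inside clear 132 x 92 (corner posts 10 mm thick); top of the bars 101 above the bench. Stands on the side where the relay is not
- sensor_face (a point): centre of the sensor's black top face, 90 (x) x 45 (y), 62 above the bench and 39 below the top of the guard bars; x along its long side, z up
- plate_center (a point): rectangular steel test plate, lying loose on the bench: 90 (x) x 45 (y) x 6 thick, 220 g, with an upright black grip on its middle, 40 (x) x 16 (y), its top 46 above the plate's underside. This point is on its centre, half-way up, 23 above its underside. x along the long side; grip it with the fingers closing along y
- disc_center (a point): round steel test plate, 68 in diameter and 6 thick, with the same black grip; to be left alone. Point 23 above its underside. It and the rectangular plate may have changed places
- fence_left: fence fixed to the bench at the left of the plates: clear strip 170 (x) x 16 (y) on two black stand-offs, its top 70 (screws 74) above the bench. Origin: centre, on the bench
- fence_right: the same fence at the right of the plates
- tape: roll of tape 90 in diameter, 19 high, lying beyond the plates; leave alone. Origin: centre of its underside
- hexkey: loose hex key about 110 long, 6 thick, lying beyond the plates; leave alone
Not all that is in view belongs to the job. What is shaped like the relay but yellow is not meant. What is shaped like the part that bears plate_center but blue is not meant.

How it is judged:
By the outcome, as a careful person would: the job done as asked, in the order asked, and still so for the second after the job is handed in, while the arm keeps its last pose, push and grip.
It also fails if it takes over 61 s, if anything falls off the work surface, if the arm or the gripper's body presses on something with over 40 N, if the wrist force passes 120 N, or if a joint passes its speed limit or range.

### The arm

A 7-joint arm with a two-finger parallel gripper is mounted at the origin on the work surface. World frame = base frame: x ahead of the robot, y to its left, z up, the work surface at z = 0. Lengths are in m, angles in rad, forces in N, time in s.
With the tool pointing down it reaches from about 0.35 to 0.9 m from the base axis. Payload 7.2 kg.
Tool frame: the origin (TCP) lies at the very end of the fingers, on their centre line; the grasp point (between the pads) lies 19 mm behind it (robot.pinch_z is the distance from the TCP to the grasp point, in m); z points along the fingers, x is the direction in which the jaws open and shut, and the axes are right-handed (so a half turn about z gives the same grasp; the last joint's range is limited). The gripper opens to 85 mm and grips with 20 to 120 N. Pads are 22 mm wide; open, the fingers measure 114 mm over their backs; the gripper's body (76 mm by 85 mm) begins 54 mm behind the grasp point. The pads swing forward as they close: fully open they stand 13 mm farther back than shut.
Start: joints at [-1.256, 0.411, -0.013, 1.596, 0.006, 1.134, -0.082], TCP at [0.233, 0.58, 0.199] pointing down, gripper open.
Joint ranges: [-2.95, 2.95], [-0.29, 1.99], [-1.47, 1.44], [0.14, 2.54], [-1.03, 4.17], [0.13, 1.85], [-2.86, 2.86]. Speed limits (rad/s): [2.39, 2.39, 3.01, 3.01, 3.14, 3.14, 3.14].

### API

Orientations are given as a unit quaternion [w, x, y, z].
In Python, from station import robot gives the robot as it stands. Calls block until the motion is done:
- robot.reach(position, orientation): joint-space move of the TCP to a pose.
- robot.movel(position, ori=None, velocity=0.15): straight line of the TCP; ori=None keeps the orientation; velocity is the mean speed in m/s.
- robot.set_joints(angles): joint-space move.
- robot.move_gripper(opening, force=None): finger opening in m; force is the grip in N (None keeps the last); returns when the fingers have stopped.
- robot.sleep(seconds).
- robot.ik(position, orientation): joint angles nearest the present ones, or None.
- robot.read_state(): the state.
- robot.get_image(name): name is "scene" or "top" or "wrist"; returns the picture (480x640x3 uint8, blue, green, red); there is no depth.
- robot.calibration(name): a dict with "K" (3x3 intrinsics, pixels), "dist" ([k1, k2, p1, p2, k3] as OpenCV has them; the pictures are not rectified), "camera_from_world" (4x4, takes a point from world to camera coordinates); the wrist camera has in their place "T_tool_cam" (4x4, takes a point from camera to tool coordinates, whose origin is the TCP and whose axes are the tool frame's). Camera axes: x right, y down, z forward; pixel columns grow to the right and rows downward; lengths in m; the calibration is good to about 2 mm. A picture is of the moment at which its call begins: read the wrist's pose just before it. calibration takes no time and is no camera call.
A pose or a line that the arm cannot do raises robot.IKError and nothing moves.
- robot.finish_job(): hands the job in, once; it reports no verdict.
The state is a dict: "time": time; "joints": joint angles; "joint_velocities": joint speeds; "effort": joint torques, N m; "ee_pos": TCP position; "eef_rot": TCP orientation; "contact_force": force on the tool from outside, world axes, zero at the start; "wrist_torque": the same for the moment, N m; "gripper_width": finger opening in m.
Only numpy, scipy, OpenCV 4.12 (cv2) and the standard library are available. Lean on these libraries where they do the work, as an engineer would, in place of code of your own. Each camera call takes 0.05 s, during which the arm holds its last target. There are 200 camera calls.

## Working session

There is one attempt and no reset: what is moved stays moved. The work goes in short steps, each a Python script; the robot and the scene stay as the last script left them, time stands still between calls to the robot, and variables do not carry over. Pictures are saved under pics/ and viewed, about 8 in all and at most 12, crops included, and the job is handed in when it is done.

```bash
ls; mkdir -p pics; python3 - <<'E'
from station import robot
import cv2,numpy as np
np.set_printoptions(precision=4,suppress=True)
for n in ["scene","top"]:
    cv2.imwrite(f"pics/{n}0.png",robot.get_image(n)); c=robot.calibration(n); print(n,c)
print(robot.calibration("wrist")); print(robot.read_state(),robot.pinch_z)
E
```

```text
pics
scene {'K': array([[465.8356,   0.    , 321.2273],
       [  0.    , 465.8356, 240.4103],
       [  0.    ,   0.    ,   1.    ]]), 'dist': array([0.027, 0.   , 0.   , 0.   , 0.   ]), 'camera_from_world': array([[-0.2615,  0.9651, -0.017 ,  0.1443],
       [ 0.5944,  0.1472, -0.7906, -0.2371],
       [-0.7605, -0.2168, -0.6121,  1.4289],
       [ 0.    ,  0.    ,  0.    ,  1.    ]])}
top {'K': array([[506.1013,   0.    , 323.3887],
       [  0.    , 506.1013, 246.6733],
       [  0.    ,   0.    ,   1.    ]]), 'dist': array([-0.1416,  0.    ,  0.    ,  0.    ,  0.    ]), 'camera_from_world': array([[ 0.0298, -0.9996,  0.0017, -0.021 ],
       [-0.9948, -0.0298, -0.0972,  0.5221],
       [ 0.0972,  0.0012, -0.9953,  1.2525],
       [ 0.    ,  0.    ,  0.    ,  1.    ]])}
{'K': array([[358.0617,   0.    , 319.1463],
       [  0.    , 358.0617, 242.0233],
       [  0.    ,   0.    ,   1.    ]]), 'dist': array([-0.0257,  0.    ,  0.    ,  0.    ,  0.    ]), 'T_tool_cam': array([[ 1.    ,  0.0003,  0.0013,  0.0005],
       [-0.0007,  0.9482,  0.3178, -0.0815],
       [-0.0012, -0.3178,  0.9482, -0.1753],
       [ 0.    ,  0.    ,  0.    ,  1.    ]])}
{'time': 0.1, 'joints': array([-1.2562,  0.4118, -0.0128,  1.597 ,  0.0056,  1.1343, -0.0822]), 'joint_velocities': array([ 0.0019,  0.0006, -0.0004, -0.0022,  0.0004,  0.0029,  0.0004]), 'effort': array([  0.0022, -60.183 ,   0.6842, -30.0089,   0.014 ,   0.0065,
         0.    ]), 'ee_pos': array([0.2333, 0.5793, 0.1983]), 'eef_rot': array([ 0.0004,  0.8287,  0.5597, -0.0006]), 'contact_force': array([ 0.9305, -0.4518, -0.7433]), 'wrist_torque': array([-0.0187,  0.0138, -0.0123]), 'gripper_width': 0.0854861758367098} 0.0187
```

View pics/top0.png

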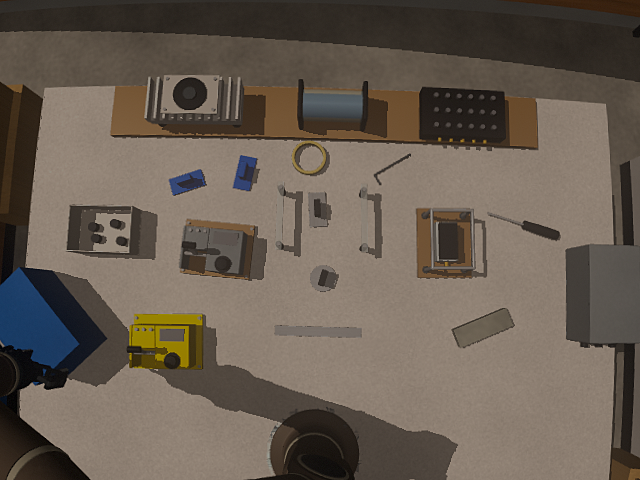

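View pics/scene0.png

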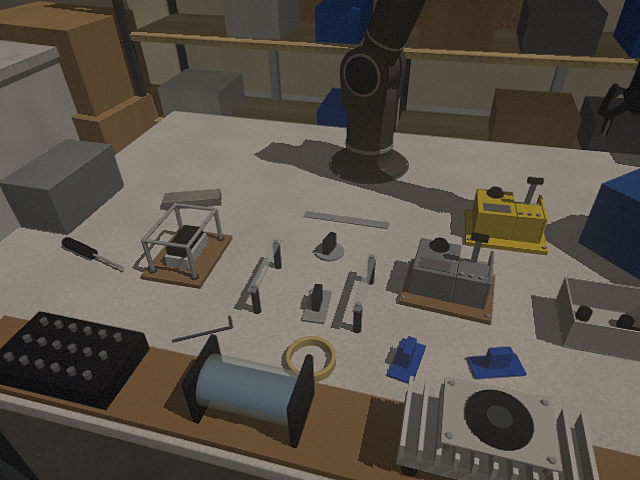

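The top view shows the grey relay at (218,249), front towards the robot, with its button at (223,264) and lever bar at about (187,240). The rectangular plate is at (318,208), the disc at (323,278) and the sensor at (448,243). The fences are at x≈281 and 370. Next I'll zoom in.

```bash
cat > h.py <<'E'
import cv2,numpy as np
from station import robot
from scipy.spatial.transform import Rotation as R
np.set_printoptions(precision=4,suppress=True)
def cam(n,st=None):
    c=robot.calibration(n)
    if n=="wrist":
        T=np.eye(4);q=st["eef_rot"];T[:3,:3]=R.from_quat(np.r_[q[1:],q[0]]).as_matrix();T[:3,3]=st["ee_pos"]
        M=np.linalg.inv(T@c["T_tool_cam"])
    else: M=c["camera_from_world"]
    return c["K"],c["dist"],M
def proj(cm,P):
    K,d,M=cm
    return cv2.projectPoints(np.array(P,float).reshape(-1,1,3),cv2.Rodrigues(M[:3,:3])[0],M[:3,3],K,d)[0].reshape(-1,2)
def back(cm,uv,z):
    K,d,M=cm
    n=cv2.undistortPoints(np.array(uv,float).reshape(-1,1,2),K,d).reshape(-1,2)
    r=np.c_[n,np.ones(len(n))]@M[:3,:3]; o=-M[:3,:3].T@M[:3,3]
    return o+r*((z-o[2])/r[:,2])[:,None]
def quat(yaw): # tool down, tool x (jaw axis) at world angle yaw
    c,s=np.cos(yaw),np.sin(yaw)
    q=R.from_matrix(np.array([[c,s,0],[s,-c,0],[0,0,-1]])).as_quat()
    return np.r_[q[3],q[:3]]
def crop(im,x,y,w,h,s,step=10):
    o=cv2.resize(im[y:y+h,x:x+w],None,fx=s,fy=s,interpolation=cv2.INTER_CUBIC)
    o=cv2.convertScaleAbs(o,alpha=1.4,beta=15)
    for k in range(0,w,step):
        if (x+k)%step==0: cv2.line(o,(k*s,0),(k*s,6),(0,0,255),1); cv2.putText(o,str(x+k),(k*s,16),0,.33,(0,0,255))
    for k in range(0,h,step):
        if (y+k)%step==0: cv2.line(o,(0,k*s),(6,k*s),(0,0,255),1); cv2.putText(o,str(y+k),(8,k*s+4),0,.33,(0,0,255))
    return o
E
python3 - <<'E'
from h import *
t=cv2.imread("pics/top0.png")
a=crop(t,170,210,100,75,4);b=crop(t,400,200,100,75,4)
c=crop(t,270,180,100,75,4); d=crop(t,270,230,100,75,4)
cv2.imwrite("pics/c1.png",np.vstack([np.hstack([a,b]),np.hstack([c,d])]))
E
```

```text
(no output)
```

View pics/c1.png

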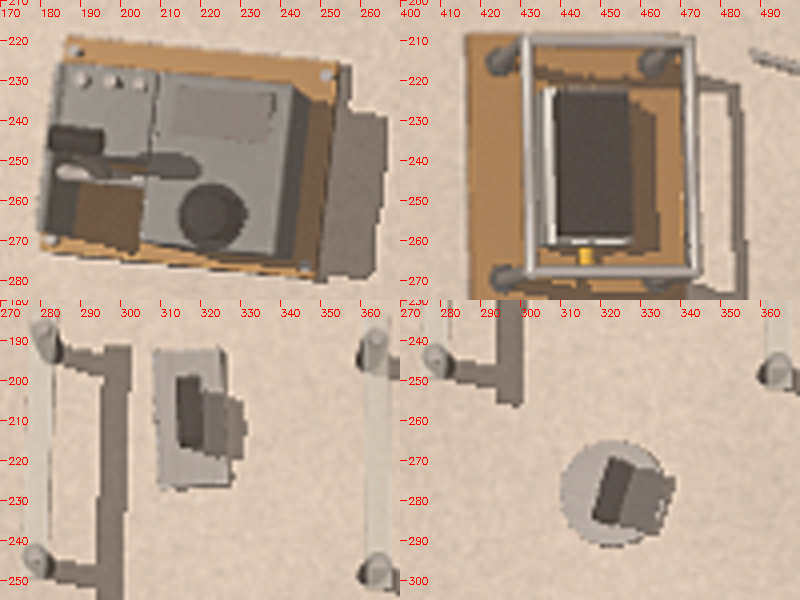

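```bash
python3 - <<'E'
from h import *
T=cam("top");S=cam("scene")
def fit(local,uv,z,name,w0=0):
    P=back(T,uv,z)[:,:2];L=np.array(local,float)/1000
    Lc,Pc=L-L.mean(0),P-P.mean(0)
    a=np.arctan2((Lc[:,0]*Pc[:,1]-Lc[:,1]*Pc[:,0]).sum(),(Lc*Pc).sum())
    Rm=np.array([[np.cos(a),-np.sin(a)],[np.sin(a),np.cos(a)]]); t=P.mean(0)-Rm@L.mean(0)
    print(name,t,a,"res mm",1000*np.linalg.norm(P-(L@Rm.T+t),axis=1)); return t,a,Rm
t,a,Rm=fit([(70,90),(70,-90),(-70,-90),(-70,90)],[(187,219),(254,226),(250,280),(180,272.5)],.012,"relay")
b=back(T,[(223,263)],.096); print("button",b, "model",t+Rm@[-.04,-.033])
l=back(T,[(189,244.3)],.1455)[0,:2];print("bar",l,"local",Rm.T@(l-t))
t2,a2,R2=fit([(45,22.5),(45,-22.5),(-45,-22.5),(-45,22.5)],[(438.7,222),(457.5,222),(457.5,260),(438.7,260)],.062,"face")
fit([(74,54),(74,-54),(-74,-54),(-74,54)],[(431,209),(473.5,209.3),(474.5,268.5),(431.5,269)],.101,"frame")
tp,ap,Rp=fit([(45,22.5),(45,-22.5),(-45,-22.5),(-45,22.5)],[(308.3,192.2),(325.7,192.5),(328,226),(310,227)],.006,"plate")
print("grip",back(T,[(317,208)],.046),"disc",back(T,[(311,279),(333,279),(322,265.5),(322,291.5)],.006).mean(0))
print("fences",back(T,[(281,190),(279,246),(363.5,193),(364,249)],.074))
print("scene check: button,bar,face,grip",proj(S,[[*(t+Rm@[-.04,-.033]),.096],[*l,.1455],[*t2,.062],[*tp,.046]]))
E
```

```text
relay [0.5091 0.266 ] -0.06632561204363356 res mm [1.032  3.0289 2.1665 1.0115]
button [[0.4692 0.2332 0.096 ]] model [0.467  0.2358]
bar [0.507 0.305] local [-0.0047  0.0387]
face [ 0.5425 -0.314 ] 0.00997656999209982 res mm [2.1161 3.3375 2.1528 3.1335]
frame [ 0.5435 -0.3157] 0.022212189712964167 res mm [2.9992 1.9386 3.3798 1.5732]
plate [0.6209 0.0115] 0.08078952650579943 res mm [1.4139 1.7679 1.1055 0.354 ]
grip [[0.6173 0.0135 0.046 ]] disc [ 0.4422 -0.0043  0.006 ]
fences [[ 0.6548  0.103   0.074 ]
 [ 0.5162  0.1025  0.074 ]
 [ 0.6534 -0.1001  0.074 ]
 [ 0.515  -0.1043  0.074 ]]
scene check: button,bar,face,grip [[441.3235 240.0688]
 [480.9428 237.3195]
 [186.6372 236.0124]
 [317.3053 289.3531]]
```

```bash
cat >> h.py <<'E'
RA=-0.066; RT=np.array([.5085,.2655]); RM=np.array([[np.cos(RA),-np.sin(RA)],[np.sin(RA),np.cos(RA)]])
def rel(x,y): return RT+RM@np.array([x,y])
E
python3 - <<'E'
from h import *
b=[.468,.2345]
for y in (RA+np.pi/2,RA-np.pi/2): print(y,robot.ik([*b,.24],quat(y)))
q=quat(RA+np.pi/2)
robot.move_gripper(0.0,20)
robot.reach([*b,.22],q); robot.movel([*b,.105],velocity=.2); f0=robot.read_state()["contact_force"][2]
print(robot.read_state()["time"],robot.read_state()["gripper_width"])
for z in np.arange(.097,.0845,-.0015):
    robot.movel([*b,z],velocity=.03); s=robot.read_state(); f=s["contact_force"][2]-f0; print(z,s["ee_pos"],f)
    if f>9: break
robot.movel([*b,.22],velocity=.25)
s=robot.read_state();print(s["time"],s["ee_pos"])
cv2.imwrite("pics/w1.png",robot.get_image("wrist"));cv2.imwrite("pics/top1.png",robot.get_image("top"))
np.save("w1.npy",np.r_[s["ee_pos"],s["eef_rot"]])
cv2.imwrite("pics/s1.png",robot.get_image("scene"))
w=cv2.imread("pics/w1.png");x=crop(cv2.imread("pics/s1.png"),380,200,130,130,3)
o=np.zeros((480,800,3),np.uint8);o[:,:400]=cv2.resize(w,(640,480))[:,100:500];o[:390,400:790]=x
cv2.imwrite("pics/v1.png",o)
E
```

```text
1.5047963267948965 [-0.6643  0.2002  0.1265  1.7929 -0.0275  1.1502  0.9757]
-1.6367963267948966 [-1.0852  0.2186  0.6337  1.8178 -0.1411  1.1504 -2.0418]
3.1333 -0.0003948129281439909
0.097 [0.4681 0.2345 0.0972] 0.7701658741970482
0.0955 [0.468  0.2344 0.0955] -0.019734292560557518
0.094 [0.4679 0.2345 0.0939] 0.947771250268252
0.0925 [0.4679 0.2345 0.0924] -0.27018180450470053
0.091 [0.4679 0.2345 0.0909] 0.5319345100380537
0.0895 [0.4679 0.2345 0.0894] -0.4949064314178273
0.088 [0.4679 0.2345 0.0879] 0.8026023836472487
0.0865 [0.4679 0.2345 0.0864] -0.18197367617397625
0.08499999999999999 [0.4679 0.2345 0.0849] 0.8479599158137102
6.2417 [0.4676 0.2344 0.2196]
```

View pics/v1.png

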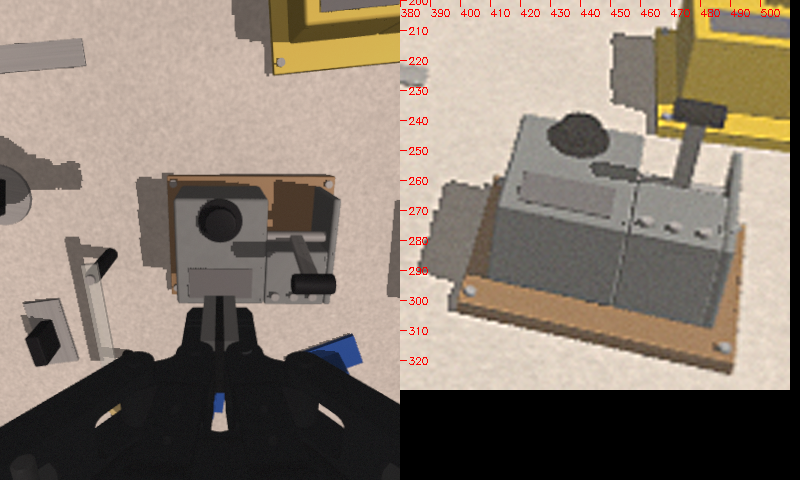

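```bash
python3 - <<'E'
from h import *
v=np.load("w1.npy");W=cam("wrist",dict(ee_pos=v[:3],eef_rot=v[3:]))
print("button",back(W,[(320,219)],.096),"bar",back(W,[(413.5,284)],.145),"base corners",back(W,[(269,178),(433,178)],.012),rel(-.07,-.09),rel(-.07,.09))
print("base hole screws; fence screw",back(W,[(205,258)],.074)); print(proj(W,[v[:3],[.468,.2345,.096]]))
print(robot.read_state())
E
```

```text
button [[0.4658 0.236  0.096 ]] bar [[0.5089 0.3051 0.145 ]] base corners [[0.4394 0.1835 0.012 ]
 [0.4507 0.3582 0.012 ]] [0.4327 0.1803] [0.4446 0.3599]
base hole screws; fence screw [[0.503  0.1228 0.074 ]]
[[317.8805 281.7337]
 [318.4076 221.5968]]
{'time': 6.3917, 'joints': array([-0.6606,  0.2185,  0.1229,  1.8225, -0.0296,  1.1052,  0.9776]), 'joint_velocities': array([ 0.0009,  0.0037, -0.0007, -0.0045,  0.0016,  0.0017,  0.0008]), 'effort': array([  0.0204, -45.8824,   1.3341, -29.7131,   0.0152,   0.0072,
         0.0003]), 'ee_pos': array([0.4672, 0.234 , 0.2185]), 'eef_rot': array([-0.0002,  0.73  ,  0.6834, -0.0014]), 'contact_force': array([1.0418, 0.1064, 0.2439]), 'wrist_torque': array([-0.0059,  0.0788,  0.0019]), 'gripper_width': 0.0001871776421883827}
```

```bash
python3 - <<'E'
from h import *
b=[.4665,.2355]
robot.movel([*b,.09],velocity=.25); robot.sleep(.1)
f0=robot.read_state()["contact_force"][2]
for z in np.arange(.086,.068,-.0015):
    robot.movel([*b,z],velocity=.03); robot.sleep(.05); s=robot.read_state(); f=s["contact_force"][2]-f0; print(round(z,4),s["ee_pos"][2],f)
    if abs(f)>9: break
cv2.imwrite("pics/s2.png",robot.get_image("scene"));cv2.imwrite("pics/top2.png",robot.get_image("top"))
print(s["time"])
cv2.imwrite("pics/v2.png",np.hstack([crop(cv2.imread("pics/s2.png"),380,180,130,150,3),crop(cv2.imread("pics/top2.png"),165,200,110,150,3)]))
E
```

```text
0.086 0.08639334683030357 0.3753578290869032
0.0845 0.08447358211807637 0.5713006433746998
0.083 0.08291518252710114 -0.7666609762167126
0.0815 0.0814460745854235 -0.40638567403456205
0.08 0.07994488132872418 -1.416453774502041
0.0785 0.07844096079043616 -1.112663226580751
0.077 0.0769589541612291 0.16965764220882368
0.0755 0.07545568927160118 0.0378502218017249
0.074 0.07395594442720746 0.2214225771513203
0.0725 0.07244540946774602 -0.44268150857193556
0.071 0.07093736384312041 0.0638886626300631
0.0695 0.06943453254033535 -0.46048155971760135
10.7917
```

View pics/v2.png

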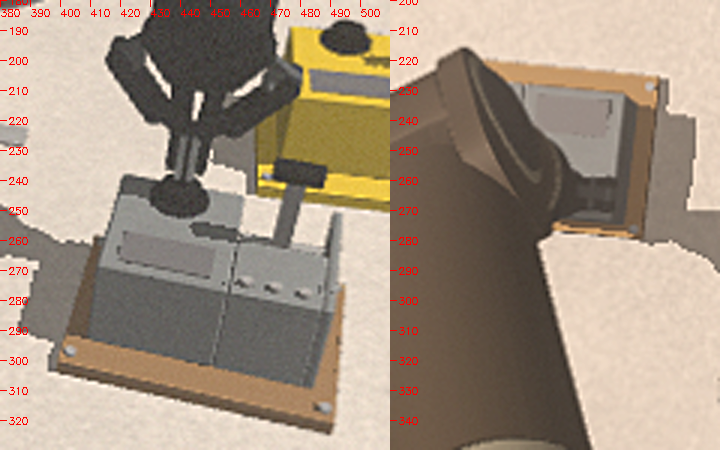

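```bash
python3 - <<'E'
from h import *
s=robot.read_state();print(s["ee_pos"],s["eef_rot"],s["joints"],s["contact_force"],s["wrist_torque"],s["gripper_width"])
cv2.imwrite("pics/w2.png",robot.get_image("wrist"))
W=cam("wrist",s);S=cam("scene");T=cam("top");p=s["ee_pos"]
for dz in (0,.01,.02,.03,.04): print(dz,[proj(c,[p+[0,0,dz]])[0] for c in (W,S,T)])
print([proj(c,[[.4665,.2355,.096],[.4665,.2355,.088]]) for c in (W,S,T)])
cv2.imwrite("pics/v3.png",np.hstack([crop(cv2.imread("pics/w2.png"),220,150,200,240,2,20),crop(cv2.imread("pics/s2.png"),405,200,65,80,6)]))
E
```

```text
[0.4665 0.2355 0.0695] [-0.      0.73    0.6834 -0.    ] [-0.6436  0.3939  0.1046  1.9819 -0.0577  0.7685  0.9994] [ 0.3472 -0.0205 -0.0006] [-0.0229 -0.0076  0.0136] 0.0001675115943730606
0 [array([317.8789, 281.7341]), array([439.4309, 249.8864]), array([224.1497, 264.8037])]
0.01 [array([317.8342, 290.0237]), array([440.0937, 246.16  ]), array([223.3551, 264.5491])]
0.02 [array([317.7846, 299.2166]), array([440.7654, 242.3863]), array([222.5477, 264.2903])]
0.03 [array([317.7294, 309.4677]), array([441.446 , 238.5645]), array([221.7271, 264.0273])]
0.04 [array([317.6675, 320.9694]), array([442.1359, 234.6935]), array([220.893 , 263.7599])]
[array([[317.7782, 305.7801],
       [317.8199, 297.8044]]), array([[441.2134, 239.9077],
       [440.6707, 242.9555]]), array([[222.0099, 264.1146],
       [222.6638, 264.3242]])]
```

View pics/v3.png

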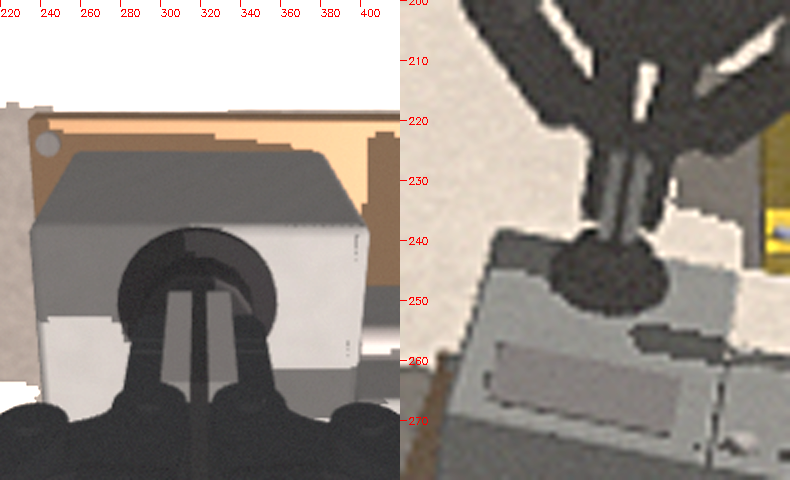

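The view of the lever shows it still up. The fingertips at scene (441,239) are only now at the button top, about 27 mm higher than the reported TCP suggests. I'll keep going down until I feel force.

```bash
python3 - <<'E'
from h import *
b=[.4665,.2355]
f0=robot.read_state()["contact_force"][2]
for z in np.arange(.068,.047,-.001):
    robot.movel([*b,z],velocity=.03); robot.sleep(.05); s=robot.read_state(); f=s["contact_force"][2]-f0; print(round(z,4),s["ee_pos"][2].round(4),f.round(2),end=" | ")
    if abs(f)>8: break
cv2.imwrite("pics/s3.png",robot.get_image("scene"));print(s["time"])
cv2.imwrite("pics/v4.png",crop(cv2.imread("pics/s3.png"),390,180,130,130,4))
E
```

```text
0.068 0.0679 1.08 | 0.067 0.067 0.76 | 0.066 0.0659 0.91 | 0.065 0.0649 -0.75 | 0.064 0.064 -0.52 | 0.063 0.0631 1.78 | 0.062 0.0621 2.45 | 0.061 0.061 2.53 | 0.06 0.06 2.6 | 0.059 0.059 3.84 | 0.058 0.058 3.85 | 0.057 0.057 4.01 | 0.056 0.056 5.31 | 0.055 0.0557 12.44 | 15.1417
```

View pics/v4.png

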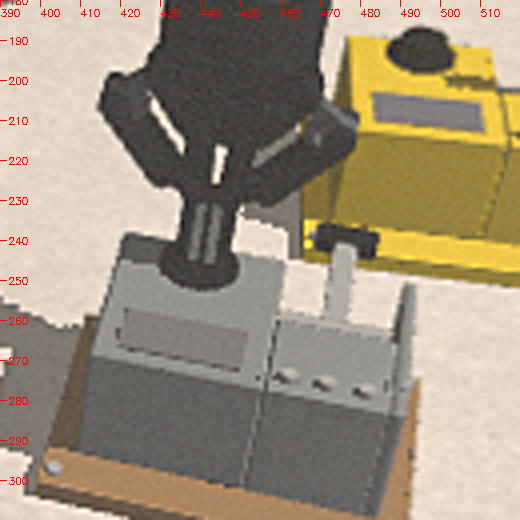

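Force matches the button spring: it starts at commanded z .0636 and bottoms at .056. So the real tips are about 32 mm behind the reported TCP. The lever bar has moved down and towards the robot. Next: the dropped bar.

```bash
cat >> h.py <<'E'
OFF=-.0325   # reported TCP z minus real fingertip z
def up(p,z): return [p[0],p[1],z+OFF]
E
python3 - <<'E'
from h import *
b=[.4665,.2355];p=rel(-.095,.0385)
robot.movel(up(b,.17),velocity=.3); robot.move_gripper(.06,20)
robot.movel(up(p,.17),velocity=.25); robot.sleep(.1)
s=robot.read_state();print(s["ee_pos"],s["time"],p)
w=robot.get_image("wrist");sc=robot.get_image("scene");cv2.imwrite("pics/w5.png",w);cv2.imwrite("pics/s5.png",sc)
W=cam("wrist",s)
print(proj(W,[[*p,.0735]]),proj(cam("scene"),[[*p,.0735]]),proj(W,[[*rel(-.07,.09),.012],[*rel(-.04,-.033),.096]]))
cv2.imwrite("pics/v5.png",np.hstack([crop(w,200,150,220,240,2,20),crop(sc,405,180,115,160,3)]))
E
```

```text
[0.4168 0.3094 0.1375] 16.825 [0.4162 0.3102]
[[319.2137 242.5581]] [[477.0473 239.415 ]] [[376.9632 247.0314]
 [216.7031 327.6964]]
```

View pics/v5.png

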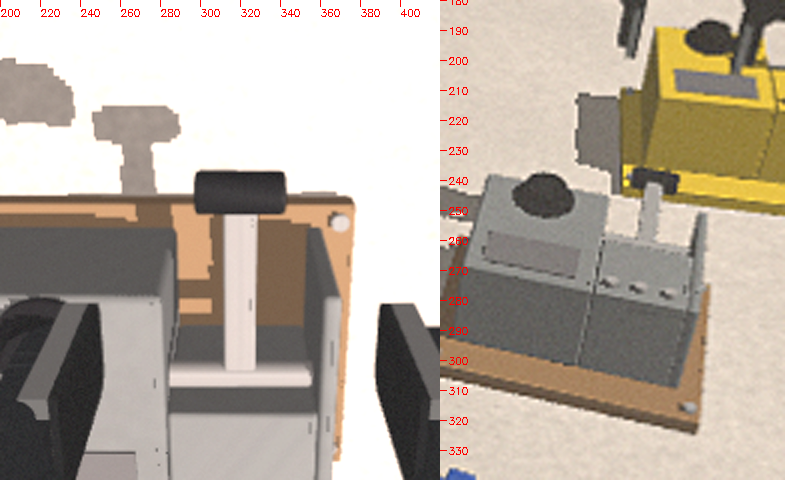

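```bash
python3 - <<'E'
from h import *
p=rel(-.0935,.0385)
robot.movel(up(p,.052),velocity=.15); robot.move_gripper(.02,20)
s=robot.read_state();print(s["gripper_width"],s["contact_force"],s["ee_pos"],s["time"])
p0=np.array([*p,.052]); d0=np.array([np.sin(.2-1.75),np.cos(.2-1.75)])*.075
for a in np.r_[np.arange(1.5,.2,-.25),.12,.03]:
    d=np.array([np.sin(.2-a),np.cos(.2-a)])*.075-d0
    q=p0[:2]+RM@np.array([d[0],0]); robot.movel(up(q,p0[2]+d[1]),velocity=.1)
    s=robot.read_state();print(round(a,2),s["contact_force"],s["gripper_width"])
robot.sleep(.2);s=robot.read_state();print(s["ee_pos"],s["contact_force"],s["time"])
sc=robot.get_image("scene");cv2.imwrite("pics/v6.png",crop(sc,405,170,115,130,4))
E
```

```text
0.0314715218194035 [-1.2223 -2.5604  6.3883] [0.4181 0.3098 0.0205] 18.2167
1.5 [-0.2752 -1.7207  0.0229] 0.031665469194088955
1.25 [-3.0605 -2.2218  2.0514] 0.03149768509316752
1.0 [-4.8846 -3.8136  2.7606] 0.03141959010882399
0.75 [-4.3522 -3.6826  5.1015] 0.03171839941277264
0.5 [-2.0034 -4.503   5.4559] 0.03144375440154686
0.25 [-1.8914 -5.6246  5.71  ] 0.031422870008300345
0.12 [-0.7721 -6.2986  5.2867] 0.03138938407152968
0.03 [-1.7254 -6.2446  5.4763] 0.031676536618188506
[0.5053 0.3037 0.092 ] [-0.7788 -5.9026  4.6761] 20.9167
```

View pics/v6.png

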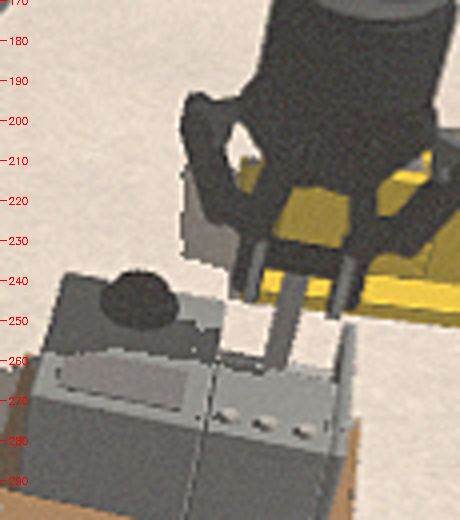

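Lever is up, pinched at scene (475,234). Release it, then hover over the rectangular plate.

```bash
python3 - <<'E'
from h import *
robot.move_gripper(.06,20); e=robot.read_state()["ee_pos"]
robot.movel([e[0],e[1],.19],velocity=.25)
p=np.array([.619,.0125]); robot.reach(up(p,.19),quat(.081+np.pi/2)); robot.move_gripper(.05,40); robot.sleep(.1)
s=robot.read_state();print(s["ee_pos"],s["time"])
w=robot.get_image("wrist");sc=robot.get_image("scene");cv2.imwrite("pics/w7.png",w);cv2.imwrite("pics/s7.png",sc)
np.save("w7.npy",np.r_[s["ee_pos"],s["eef_rot"]])
W=cam("wrist",s)
for z,L in((.006,[(45,22.5),(45,-22.5),(-45,-22.5),(-45,22.5)]),(.046,[(20,8),(20,-8),(-20,-8),(-20,8)])):
    c,sn=np.cos(.081),np.sin(.081);L=np.array(L)/1000
    print(proj(W,np.c_[p[0]+L[:,0]*c-L[:,1]*sn,p[1]+L[:,0]*sn+L[:,1]*c,[z]*4]))
cv2.imwrite("pics/v7.png",np.hstack([crop(w,220,150,200,200,2,20),crop(sc,410,190,110,133,3)[:400]]))
E
```

```text
[0.619  0.0133 0.1576] 23.4583
[[340.5013 257.9667]
 [294.4842 257.9115]
 [292.4896 164.3885]
 [342.5498 164.4669]]
[[326.7664 247.4498]
 [307.9347 247.4264]
 [307.5333 201.0955]
 [327.1812 201.1234]]Traceback (most recent call last):
  File "<stdin>", line 12, in <module>
    return _nx.concatenate(arrs, 1, dtype=dtype, casting=casting)
           ~~~~~~~~~~~~~~~^^^^^^^^^^^^^^^^^^^^^^^^^^^^^^^^^^^^^^^
ValueError: all the input array dimensions except for the concatenation axis must match exactly, but along dimension 0, the array at index 0 has size 400 and the array at index 1 has size 399
```

```bash
python3 - <<'E'
from h import *
cv2.imwrite("pics/v7.png",np.hstack([crop(cv2.imread("pics/w7.png"),220,150,200,200,2,20),crop(cv2.imread("pics/s7.png"),410,190,110,134,3)[:400]]))
E
```

```text
(no output)
```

View pics/v7.png

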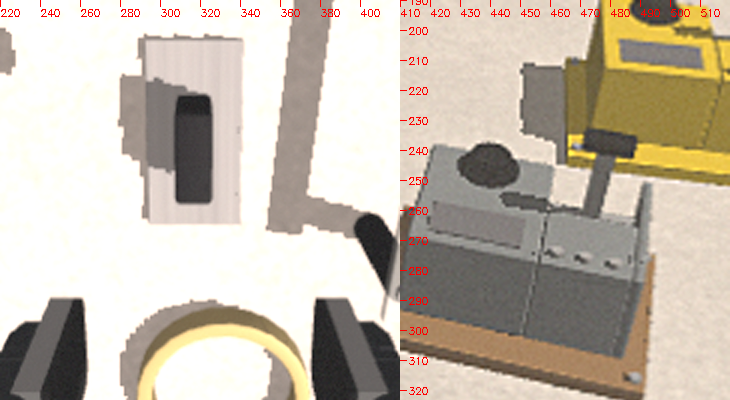

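Lever bar rests at scene (480,237), as at the start, so it stays up by itself. In the wrist view the plate is centred at (316.5,215), about 3 mm further in x than predicted, with yaw as expected. Now I'll grasp it.

```bash
python3 - <<'E'
from h import *
p=np.array([.6215,.0118])
robot.movel(up(p,.09),velocity=.25);robot.movel(up(p,.0115),velocity=.1)
s=robot.read_state();f0=s["contact_force"];print(s["ee_pos"],f0)
robot.move_gripper(.005,60);s=robot.read_state();print(s["gripper_width"],s["contact_force"])
robot.movel(up(p,.165),velocity=.15);s=robot.read_state();print(s["gripper_width"],s["contact_force"],s["time"])
t=[.543,-.315]
robot.movel(up(t,.165),quat(.016+np.pi/2),velocity=.2);robot.sleep(.3)
s=robot.read_state();print(s["ee_pos"],s["time"],s["wrist_torque"])
np.save("w8.npy",np.r_[s["ee_pos"],s["eef_rot"]])
for n in("wrist","scene","top"): cv2.imwrite(f"pics/{n}8.png",robot.get_image(n))
w=crop(cv2.imread("pics/wrist8.png"),220,190,200,200,2,20);
cv2.imwrite("pics/v8.png",np.hstack([w,crop(cv2.imread("pics/scene8.png"),130,140,100,100,4)]))
E
```

```text
[ 0.622   0.0118 -0.0204] [0.2076 0.3194 0.2323]
0.015533591140931068 [-0.325   0.7473  5.6695]
0.014782000258886952 [ 0.271  -0.0592 -1.6625] 26.6167
[ 0.5432 -0.3146  0.1325] 28.75 [-0.0004 -0.0147 -0.0434]
```

View pics/v8.png

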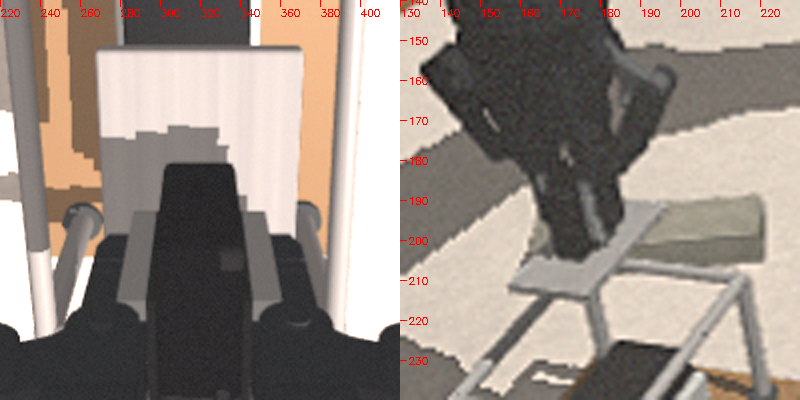

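```bash
python3 - <<'E'
from h import *
cv2.imwrite("pics/v9.png",np.hstack([crop(cv2.imread("pics/wrist8.png"),220,60,200,200,2,20),crop(cv2.imread("pics/top8.png"),400,190,100,100,4)]))
v=np.load("w8.npy");W=cam("wrist",dict(ee_pos=v[:3],eef_rot=v[3:]))
P=back(W,[(268.5,214),(371,214)],.1595);print("plate near edge",P,P.mean(0)-v[:3])
print("face edges y",back(W,[(280,200),(349.5,200)],.062))
t,a=np.array([.543,-.315]),.016;c,s=np.cos(a),np.sin(a)
def box(hx,hy,z): L=np.array([(hx,hy),(hx,-hy),(-hx,-hy),(-hx,hy)]);return np.c_[t[0]+L[:,0]*c-L[:,1]*s,t[1]+L[:,0]*s+L[:,1]*c,[z]*4]
print("pred face",proj(W,box(.045,.0225,.062)),"frame outer",proj(W,box(.074,.054,.101)),"base",proj(W,box(.09,.07,.012)),"plate",proj(W,box(.045,.0225,.1595)))
E
```

```text
plate near edge [[ 0.4995 -0.3363  0.1595]
 [ 0.4987 -0.2926  0.1595]] [-0.0441  0.0001  0.027 ]
face edges y [[ 0.514  -0.3416  0.062 ]
 [ 0.5131 -0.2932  0.062 ]]
pred face [[347.0346 296.1541]
 [288.0938 296.1136]
 [284.6405 177.6105]
 [350.4648 177.6837]] frame outer [[395.8479 360.0687]
 [238.9173 359.9957]
 [220.2258 135.6611]
 [414.3931 135.9033]] base [[392.3963 314.6854]
 [243.0337 314.5933]
 [227.9038 110.2747]
 [407.5461 110.5181]] plate [[361.359  384.7024]
 [272.6085 384.6668]
 [263.9148 211.4198]
 [369.7745 211.5239]]
```

View pics/v9.png

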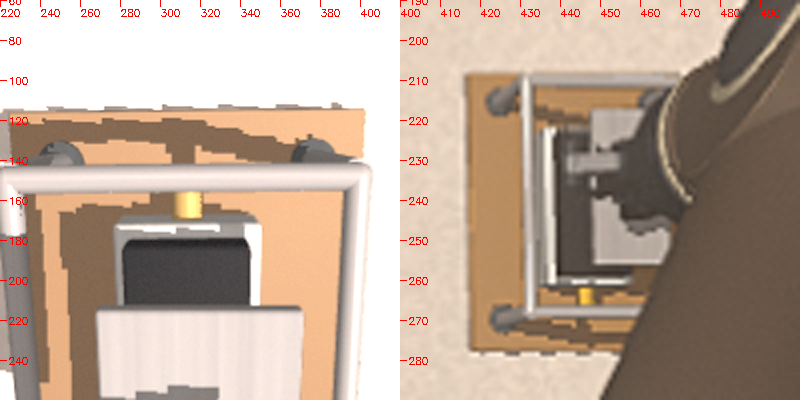

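Wrist view: face near edge is at row 180, columns 281–344.5. Plate near edge is at row 214, columns 268.5–371. So the face sits about 2–3 mm to -y of the plate. I'll shift, lower to 20 mm above the face, and measure again.

```bash
python3 - <<'E'
from h import *
t=[.543,-.3170];q=quat(.016+np.pi/2);B=lambda bottom:bottom-.0207
robot.movel([*t,.1325],q,velocity=.1)
robot.movel([*t,B(.082)],velocity=.1);robot.sleep(.3)
s=robot.read_state();print(s["ee_pos"],s["time"],s["contact_force"],s["wrist_torque"])
np.save("w9.npy",np.r_[s["ee_pos"],s["eef_rot"]])
for n in("wrist","scene","top"): cv2.imwrite(f"pics/{n}9.png",robot.get_image(n))
cv2.imwrite("pics/v10.png",np.hstack([crop(cv2.imread("pics/wrist9.png"),220,130,200,200,2,20),crop(cv2.imread("pics/scene9.png"),130,170,100,100,4)]))
W=cam("wrist",s);a=.016;c,sn=np.cos(a),np.sin(a)
def box(t,hx,hy,z): L=np.array([(hx,hy),(hx,-hy),(-hx,-hy),(-hx,hy)]);return np.c_[t[0]+L[:,0]*c-L[:,1]*sn,t[1]+L[:,0]*sn+L[:,1]*c,[z]*4]
for n,z in(("face",.062),("plate top",.088)):print(n,proj(W,box(t,.045,.0225,z))[2:],"scene",proj(cam("scene"),box(t,.045,.0225,z)))
E
```

```text
[ 0.5433 -0.3171  0.0618] 30.3083 [-0.6809 -0.2277 -1.8224] [ 0.0135  0.0118 -0.0373]
face [[272.7351 198.4158]
 [363.459  198.4654]] scene [[185.036  249.6541]
 [166.1427 246.731 ]
 [185.5805 223.2327]
 [203.4022 225.7804]]
plate top [[265.2948 210.7994]
 [370.6523 210.854 ]] scene [[182.6334 240.1259]
 [163.4558 237.2373]
 [183.353  214.0024]
 [201.428  216.5143]]
```

No more viewing, so I'll use edge profiles numerically.

```bash
python3 - <<'E'
from h import *
for f,r in(("wrist8",(185,195,205,225,240)),("wrist9",(200,204,208,222,235))):
    g=cv2.cvtColor(cv2.imread(f"pics/{f}.png"),cv2.COLOR_BGR2GRAY).astype(int)
    print(f,"col300 rows165-225",g[165:225,300])
    for k in r:
        d=np.diff(g[k,230:410]); i=np.where(abs(d)>25)[0]; print(" row",k,[(int(230+j),int(d[j])) for j in i])
E
```

```text
wrist8 col300 rows165-225 [ 69  70  75  78  79  80  97 142 178 196 172 104 105  90  47  18  17  22
  27  30  36  38  40  38  38  36  40  36  37  39  37  38  39  37  38  38
  38  39  37  39  39  36  38  38  36  38  37  53  66  72 107 137 150 156
 156 156 155 155 157 157]
 row 185 [(241, 40), (249, -47), (280, -57), (344, 90), (345, 69), (350, -34), (389, -36), (398, 28), (400, -27)]
 row 195 [(241, 32), (253, -47), (280, -40), (281, -26), (344, 104), (345, 67), (349, -33), (388, -27), (389, -43), (397, 33)]
 row 205 [(242, 39), (253, -45), (281, -63), (344, 103), (345, 68), (349, -44), (388, -34), (402, 27)]
 row 225 [(243, 37), (254, -45), (267, 26), (268, 42), (387, -37), (395, 26)]
 row 240 [(244, 38), (255, -26), (268, 34), (269, 30), (370, -27), (386, -30), (400, 29)]
wrist9 col300 rows165-225 [166 164 163 156 148 137 122  96  72  73  73  73  74  72  74  76  84  85
  86  86  86  86  88  95 104 111 112 113 115 114 113 112 114  86  20  18
  21  24  18  15  20  25  24  22  24  26  23  52  69  79 116 148 162 168
 168 168 168 168 168 167]
 row 200 [(275, -45), (355, 110), (356, 78), (364, -28), (365, -32)]
 row 204 [(272, -27), (273, -56), (357, 101), (358, 78), (364, -37)]
 row 208 [(271, -63), (359, 106), (360, 66), (364, -41)]
 row 222 [(267, 33), (268, 37)]
 row 235 [(268, 44), (269, 28)]
```

```bash
python3 - <<'E'
from h import *
S=cam("scene");a=.016;c,sn=np.cos(a),np.sin(a)
def pt(t,L): L=np.array(L);return np.c_[t[0]+L[:,0]*c-L[:,1]*sn,t[1]+L[:,0]*sn+L[:,1]*c,L[:,2]]
sn_t=[.543,-.318];pl=[.5448,-.317]
for y in(-.015,0,.015):
    print(y,"plate top/bot front",proj(S,pt(pl,[(.045,y,.088),(.045,y,.082)])).round(1).tolist(),"face front",proj(S,pt(sn_t,[(.045,y,.062)])).round(1).tolist(),"bar",proj(S,pt(sn_t,[(.07,y,.101),(.074,y,.097)])).round(1).tolist())
g=cv2.cvtColor(cv2.imread("pics/scene9.png"),cv2.COLOR_BGR2GRAY).astype(int)
g0=cv2.cvtColor(cv2.imread("pics/scene0.png"),cv2.COLOR_BGR2GRAY).astype(int)
for k in(166,170,173,176,180): print(k,"now",g[226:262,k],"\n   t0",g0[226:262,k])
E
```

```text
-0.015 plate top/bot front [[166.2, 238.2], [166.8, 240.4]] face front [[168.9, 247.1]] bar [[158.8, 239.8], [158.2, 242.5]]
0 plate top/bot front [[172.6, 239.2], [173.2, 241.4]] face front [[175.1, 248.1]] bar [[165.3, 240.8], [164.8, 243.5]]
0.015 plate top/bot front [[179.0, 240.1], [179.6, 242.4]] face front [[181.4, 249.1]] bar [[171.9, 241.8], [171.4, 244.5]]
166 now [144 143 143 140  56  67  68 101 136 108 111 109 116  60  88 148 120 115
  96  50  37  35  31  29  36  39  38  56 157 157 146  73  86  86  80  81] 
   t0 [139 137 138 137  58  65  65  97 143 139 135 135 136 141 138 134 114 110
  87  59  59  40  40  35  51  58  66  58 146 147 141  72  82  81  76  82]
170 now [140 147 148 134  78 112 112 113 110 112 110 109 112  87  64  33  51 128
 106  81  31  33  39  31  33  32  27  17  33 120 151 124  84  83  82  86] 
   t0 [134 138 138 143 141  60  70  66  73 148 142 144 113  95  86  70  62 122
 105  76  36  37  34  36  35  35  36  28  32 112 146 122  76  84  84  81]
173 now [103  71  57  53  62 122 115 111 110 111 110 112 110 120  62  46  37 135
 119  95  56  33  36  34  36  34  33  29  19  52 157 153  74  83  86  87] 
   t0 [137 139 135 135 138  93  65  64  66 120  88  70  64  39  33  28  48 128
 113  90  59  31  34  37  28  38  36  30  21  52 150 146  73  81  78  82]
176 now [ 38  28  30  31  23  30 102 113 113 109 110 108 111 111  80  64  24  73
 127 103  75  28  37  37  37  32  35  30  25  28 133 147 105  82  83  87] 
   t0 [137 136 138 145 149 103  52  89  62  43  37  35  35  36  36  34  36  70
 122 102  74  34  35  40  34  32  34  29  31  35 122 142 102  79  83  79]
180 now [ 31  33  33  27  31  27  44 117 109 105 107 112 109 115 124  65  42  34
 131 119  97  59  26  44  43  28  31  37  33  28  47 158 106  72  65  76] 
   t0 [ 80  78  74  55  36  40  36  34  39  36  36  44  32  40  40  33  34  45
 125 113  92  54  33  38  38  32  38  37  34  33  46 151 100  69  70  75]
```

Scene profile: plate top and bottom front edges at rows ~239.7/242 against a predicted 239.2/241.4. The guard bar shows the same +0.7 px bias, so the height is right. Now the final correction and lowering.

```bash
python3 - <<'E'
from h import *
t=[.5415,-.3180]; robot.movel([*t,.0613],velocity=.05); robot.movel([*t,.0513],velocity=.04); robot.sleep(.5)
s=robot.read_state();print(s["ee_pos"],s["eef_rot"],quat(.016+np.pi/2),s["time"],s["contact_force"],s["wrist_torque"],s["gripper_width"])
im={n:robot.get_image(n) for n in("wrist","scene")}
for n in im: cv2.imwrite(f"pics/{n}10.png",im[n])
g=cv2.cvtColor(im["wrist"],cv2.COLOR_BGR2GRAY).astype(int)
for c in(300,315,340): print("wrist col",c,"rows195-222",g[195:222,c])
for k in(206,208,209,210,211,225,240):
    d=np.diff(g[k,230:410]); print(" row",k,[(int(230+j),int(d[j])) for j in np.where(abs(d)>22)[0]])
W=cam("wrist",s)
b=lambda t,z:proj(W,[[t[0]-.045,t[1]-.0225,z],[t[0]-.045,t[1]+.0225,z]]).round(1).tolist()
print("pred face",b((.543,-.318),.062),"plate top/bot",b((.5432,-.318),.078),b((.5432,-.318),.072))
a=cv2.cvtColor(cv2.imread("pics/scene0.png"),cv2.COLOR_BGR2GRAY);n=cv2.cvtColor(im["scene"],cv2.COLOR_BGR2GRAY)
d=cv2.absdiff(a,n)
for nm,(x0,y0,x1,y1) in dict(disc=(305,225,355,268),tape=(280,332,340,385),hexk=(170,312,240,345),relay=(395,230,500,320),fenceL=(330,250,380,335),fenceR=(235,235,290,320)).items(): print(nm,int((d[y0:y1,x0:x1]>30).sum()),end=" ")
E
```

```text
[ 0.5415 -0.318   0.0514] [0.     0.7014 0.7127 0.    ] [0.     0.7014 0.7127 0.    ] 31.6083 [ 0.9222 -0.6513 -1.8795] [-0.0236  0.0009 -0.0401] 0.015475552430807999
wrist col 300 rows195-222 [ 97 106 111 113 112 112 114 113 113 113  89  35  21  17  19  22  19  53
  71  80 117 150 163 169 168 169 169]
wrist col 315 rows195-222 [ 97 107 108 111 111 111 111 111 111 112  90  35  20  20  20  21  24  54
  71  79 118 150 165 171 171 171 171]
wrist col 340 rows195-222 [102 140 174 188 194 165 113 111 111 113  86  16  17  23  21  24  18  51
  70  76 114 146 162 168 165 167 165]
 row 206 [(277, -26), (357, 58), (358, 64), (359, 47), (368, -34)]
 row 208 [(274, -45), (275, -26), (359, 108), (360, 79), (368, -38)]
 row 209 [(273, -39), (274, -38), (359, 44), (360, 101), (361, 57), (368, -39)]
 row 210 [(273, -54), (360, 110), (361, 81), (368, -40)]
 row 211 [(272, -39), (273, -44), (360, 41), (361, 99), (362, 57), (368, -41)]
 row 225 [(267, 27), (268, 40)]
 row 240 [(268, 33), (269, 31)]
pred face [[271.5, 205.9], [367.2, 207.4]] plate top/bot [[266.8, 214.7], [372.0, 216.4]] [[268.7, 211.4], [370.1, 213.0]]
disc 0 tape 0 hexk 0 relay 0 fenceL 12 fenceR 0
```

```bash
python3 - <<'E'
from h import *
robot.movel([.5408,-.3187,.0513],velocity=.02); robot.sleep(.6)
s=robot.read_state();print(s["ee_pos"],s["time"],s["contact_force"],abs(s["joint_velocities"]).max(),s["gripper_width"])
robot.finish_job()
E
```

```text
[ 0.5408 -0.3187  0.0513] 32.5583 [ 0.1177 -0.2785 -1.5436] 0.001103718355004067 0.015319865876488512
the job is handed in; nothing more can be done
```

I finished the job and handed it in at 32.6 s of the 61 s allowed. No verdict was reported.

**What I did**
- **Relay:** I pressed the test button fully and the lever dropped. I then lifted the lever by its bar and released it. Its position in later pictures matched the start, so it stays up by itself.
- **Plate:** I picked up the rectangular plate by its grip and carried it over the fence and guard frame. It now hovers over the sensor face, still held.

**Last checks**
- **Stillness and contact:** The arm was still. The force on the tool was only about the plate's weight, so nothing suggests it is touching anything else.
- **Position:** After the last full measurement I made one final correction of about 1 mm. Centring should be good to 1–2 mm, with the plate's edge parallel to the face and an estimated gap of 10 mm.
- **Rest of the bench:** Comparing the scene picture with the first one showed no change at the disc, tape, hex key, relay or right fence. Twelve changed pixels near the left fence are probably where the plate used to lie.

**What disagreed or fell short**
- **Fingertip position:** The real fingertips were about 32 mm short of the reported tool point. The first two presses never reached the button, and I corrected for this from then on. I set the final height from where the plate sat on the bench when I gripped it, and a scene-camera edge check 20 mm above the face agreed.
- **Sensor position:** The overhead and wrist cameras differed by about 2–4 mm on the sensor's sideways position. I used the wrist camera, because it saw the plate and the face together.
- **Grasp contact:** I felt about 6 N upward while gripping the plate, probably the fingertips touching its top.
- **Picture limit:** I had used up the picture views before the final lowering, so those last checks relied on measured pixel edges rather than a look at the image.

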